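Lock the loose filler cap of a mower fuel tank

ROBOT

A 6-joint arm with a two-finger parallel gripper is mounted at the origin on a cart in front of the work surface, level with it; the furniture and walls round the work are solid. World frame = base frame: x ahead of the robot, y to its left, z up, the work surface at z = 0. Lengths are in m, angles in rad, forces in N, time in s.
With the tool pointing down it reaches from about 0.375 to 0.9 m from the base axis. Payload 3.1 kg.
Tool frame: the origin (TCP) lies at the very end of the fingers, on their centre line; the grasp point (between the pads) lies 19 mm behind it (robot.grip_depth is the z of the grasp point in the tool frame, in m); z points along the fingers, y is the line along which they close (so a half turn about z gives the same grasp; the last joint's range is limited). The gripper opens to 87 mm and grips with 3 to 60 N. Pads are 19 mm wide; open, the fingers measure 117 mm over their backs; the gripper's body (75 mm by 190 mm) begins 51 mm behind the grasp point.
Start: joints at [1.028, 0.527, 1.433, -0, 1.181, -0.178], TCP at [0.222, 0.584, 0.223] pointing down, gripper open.
Joint ranges: [-3.08, 3.08], [-0.75, 2.2], [0.22, 2.44], [-1.43, 4.57], [0, 2.65], [-2.85, 2.85]. Speed limits (rad/s): [2.79, 2.79, 3.14, 3.14, 3.14, 3.14].

INTERFACE

Orientations are given as a rotation vector (axis times angle).
In Python, from station import robot, snapshot, calibration gives the robot as it stands.
- The arm moves only by the tool move_arm, never from a script. Its argument "targets" is a list of rows, each an object of numbers: "tx", "ty", "tz": the shift along the tool's x, y, z scaled (see below); "roll": the turn about the tool's z scaled (see below); "jaw": the closure, from 0 (fully open) to 1 (shut). In form: [{"tx": .., "ty": .., "tz": .., "roll": .., "jaw": ..}, ...]. A call has 1 to 20 rows; each row is the pose to reach, as a shift and turn from the pose commanded when the call began, along the tool's axes at that moment, turning the shorter way round; what a row does not reach only later rows make up. The controller multiplies each number of a shift by 100 mm and each number of a turn by pi rad. A row lasts 1/10 s, in which the tool goes at most 50 mm and 8.59 degrees, less where a joint would pass 70% of its speed; a pose out of reach is approached as far as the arm can. A call with a number of a shift or a turn outside -1 to 1 is refused whole. A call with a gripper value outside its range is refused whole. The fingers move at their own pace and stop on an object; "squeeze" is the grip in N (left out, the last holds). Time passes only in rows, so rows that repeat a pose let the fingers close. It gives the time, the measured TCP pose, the force, the opening and the grip force at its end, in the units of the state.
- robot.read_state(): the state, without advancing time (a new reading comes with each control period).
- snapshot(name): name is "scene" or "side" or "wrist"; returns (picture, depth): 420x560x3 uint8, red, green, blue; 420x560 float32, m along the optical axis (not along the pixel's ray), 0 where there is no reading.
- calibration(name): a dict with "mtx" (3x3 intrinsics, pixels), "origin" and "rotation" of the camera in the world; the wrist camera has in their place "T_tool_cam" (4x4, takes a point from camera to tool coordinates, whose origin is the TCP and whose axes are the flange's). Camera axes: x right, y down, z forward; pixel columns grow to the right and rows downward; lengths in m; the calibration is good to about 2 mm. A picture is of the moment at which its call begins: read the wrist's pose just before it. calibration takes no time and is no camera call.
- robot.finish_job(): hands the job in; it is judged then, once.
The state is a dict: "clock": time; "joint_pos": joint angles; "qvel": joint speeds; "joint_torque": joint torques, N m; "ee_pos": TCP position; "orientation": TCP orientation; "wrist_force": force on the tool from outside, world axes, zero at the start; "torque": the same for the moment, N m; "gripper_width": finger opening in m; "finger_force": force on a finger pad.
Only numpy, scipy, OpenCV 4.12 (cv2) and the standard library are available. Lean on these libraries where they do the work, as an engineer would, in place of code of your own. Each camera call takes 0.05 s, during which the arm holds its last target. There are 200 camera calls.

TASK

Two mower fuel tanks stand on the bench and one of the bayonet filler caps has only been dropped into its neck: it stands a little higher than the other and its grip bar lies across the tank instead of along it. Push that cap down against its spring, give it a quarter turn clockwise (seen from above) until its bar lies along the tank, and let it spring up into its lock. Leave the cap that is already locked alone.

Things in the scene. Friction and masses are not known exactly. Their poses are not given: they have to be found in the camera images.
- loose_cap: Cap to lock, 0.15 kg, loose in tank 1's neck: steel disc 68 mm wide, 8 thick, with a black upright grip bar on top, 64 long, 16 wide, 26 high. Origin on its axis at the disc's underside (disc top +8 mm, bar top +34); x along the bar, z up. Unlocked, the origin is 14 mm above the rim, bar across the tank within 10 degrees. Spring below: 4 N to start, 10 N at the bottom (0 mm, disc on rim).
- tank_1_filler (a point): Rim centre of the neck (60 mm wide) of the tank with the loose cap, 98 mm above the bench; y along the tank's long side, x across, z up. Fixed grey tank 96 x 146, top at 62 mm, on plywood 120 x 170. The cap turns only when its origin is pushed to under 5 mm above the rim, only clockwise; stop 20 degrees past the locked direction (bar along y, within 20 degrees). Let go there it rises to 8 mm: locked.
- locked_cap: The same kind of cap, already locked in the neck of tank 2, its bar along that tank: leave it alone. Origin and axes as for the loose cap; its origin stands 8 mm above its rim.
- tank_2_filler (a point): Centre of the filler rim of the other, identical tank, whose cap is already locked. Same axes; 98 mm above the bench.
There are look-alikes about, which are no part of the job. Leave any green or purple look-alike of the loose_cap alone.

How it is judged:
By the outcome, as a careful person would: the job done as asked, in the order asked, and still so for the second after the job is handed in, with the robot touching nothing.
It also fails if it takes over 32 s, if anything falls off the work surface, if the arm or the gripper's body presses on something with over 40 N, if the wrist force passes 120 N, or if a joint passes its speed limit or range.

## Working session

There is one attempt and no reset: what is moved stays moved. The work goes in short steps, Python scripts to look and compute and a tool call to move; the robot and the scene stay as the last step left them, time stands still between calls to the robot, and variables do not carry over. Pictures are saved under pics/ and viewed, at most 10 in all, crops included, and the job is handed in when it is done.

Besides the shell and the picture viewer there is one more tool, called after "Call:" as name([rows], argument=value, ...), one row to a line, values as JSON. move_arm: Moves the arm, as the interface text tells. Its arguments: {"type":"object","properties":{"targets":{"type":"array"},"squeeze":{"type":"number"}},"required":["targets"]}

```bash
mkdir -p pics
python3 - <<'E'
from station import robot,snapshot,calibration
import cv2,numpy as np
s=robot.read_state();print({k:np.round(v,4) for k,v in s.items()})
for n in("scene","side"):
    p,d=snapshot(n);np.savez(f"{n}.npz",p=p,d=d);cv2.imwrite(f"pics/{n}1.png",p[:,:,::-1])
    print(n,calibration(n))
print(calibration("wrist"))
E
```

```text
{'clock': np.float64(0.0), 'joint_pos': array([ 1.0285,  0.5285,  1.4339, -0.    ,  1.1814, -0.1785]), 'qvel': array([-0.0007,  0.0014, -0.    , -0.0012,  0.001 ,  0.0011]), 'joint_torque': array([ 6.00000e-04, -4.40026e+01, -1.76600e+01,  6.34000e-02,
        5.83000e-02, -2.00000e-04]), 'ee_pos': array([0.222 , 0.5835, 0.2216]), 'orientation': array([-0.5682, -3.089 ,  0.0032]), 'wrist_force': array([ 0.0761, -0.5897, -0.4643]), 'torque': array([-0.0141,  0.013 ,  0.0598]), 'finger_force': np.float64(0.0), 'gripper_width': np.float64(0.0874)}
scene {'mtx': array([[446.19732126,   0.        , 282.36399643],
       [  0.        , 446.19732126, 204.02949546],
       [  0.        ,   0.        ,   1.        ]]), 'origin': array([ 0.2687865 , -0.4517763 ,  0.51749247]), 'rotation': array([-2.05529982,  0.42432141, -0.27754517])}
side {'mtx': array([[381.28856281,   0.        , 278.72438937],
       [  0.        , 381.28856281, 204.92348282],
       [  0.        ,   0.        ,   1.        ]]), 'origin': array([ 0.52692878, -0.46297855,  0.64976318]), 'rotation': array([-2.244403  ,  0.00475997, -0.03203314])}
{'mtx': array([[304.92492182,   0.        , 281.83453073],
       [  0.        , 304.92492182, 210.2475522 ],
       [  0.        ,   0.        ,   1.        ]]), 'T_tool_cam': array([[-6.98397258e-04, -9.53772127e-01, -3.00529934e-01,
         8.30529932e-02],
       [ 9.99999585e-01, -8.41723133e-04,  3.47436590e-04,
         1.51395912e-04],
       [-5.84338333e-04, -3.00529566e-01,  9.53772320e-01,
        -1.62072577e-01],
       [ 0.00000000e+00,  0.00000000e+00,  0.00000000e+00,
         1.00000000e+00]])}
```

View pics/scene1.png

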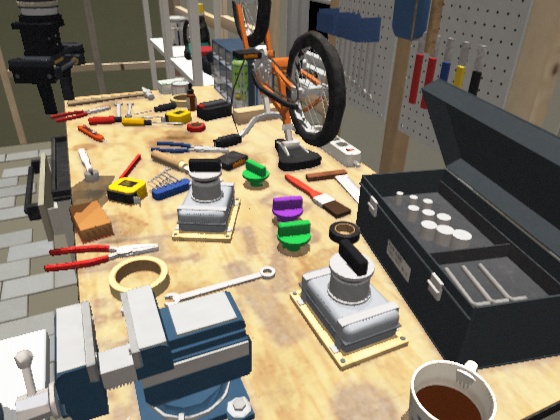

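View pics/side1.png

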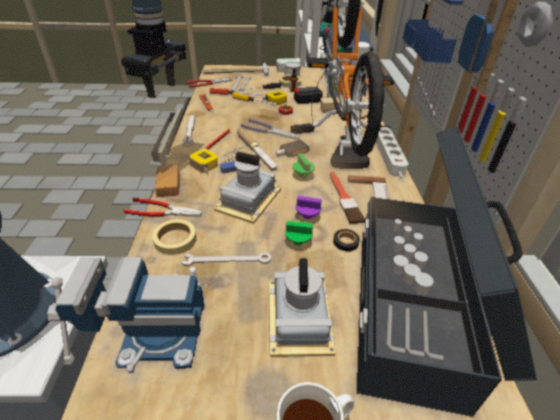

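The scene picture shows two tanks. The far one (scene 205,200; side 247,185) has its bar across the tank, so it holds the loose cap. The near one (scene 350,290; side 303,300) has its bar along the tank and is locked. Next I'll measure the far one.

```bash
cat > h.py <<'E'
import numpy as np,cv2
from station import calibration
from scipy.spatial.transform import Rotation as R
def cloud(n,d,c=None):
    c=c or calibration(n);K=c["mtx"];v,u=np.indices(d.shape)
    P=np.stack([(u-K[0,2])/K[0,0]*d,(v-K[1,2])/K[1,1]*d,d],-1)
    return P@R.from_rotvec(c["rotation"]).as_matrix().T+c["origin"]
def rect(p):
    (c,s,a)=cv2.minAreaRect((p[:,:2]*1000).astype(np.float32));return np.round(c,1),np.round(s,1),round(a,1)
E
python3 - <<'E'
from h import *
for n,boxes in(("scene",{"far":(165,150,250,245),"near":(285,230,410,365)}),("side",{"far":(215,145,285,218),"near":(262,255,338,355)})):
    z=np.load(n+".npz");W=cloud(n,z["d"])
    for k,(a,b,c,e) in boxes.items():
        P=W[b:e,a:c].reshape(-1,3);I=z["p"][b:e,a:c].reshape(-1,3).astype(int);ok=z["d"][b:e,a:c].ravel()>0
        P=P[ok];I=I[ok]
        bl=(I.max(1)<60)&(P[:,2]>.105)&(P[:,2]<.16)
        B=P[bl];top=np.percentile(B[:,2],95)
        T=B[B[:,2]>top-.006]
        print(n,k,"bar top z",top.round(4),"rect",rect(T),len(T))
        t=P[(abs(P[:,2]-.062)<.006)];
        D=P[(P[:,2]>.1)&(P[:,2]<.128)&(I.max(1)>70)];print("  tanktop",rect(t),len(t),"disc",rect(D),np.percentile(D[:,2],[50,90]).round(4),len(D))
        pl=P[(abs(P[:,2]-.008)<.004)&(I[:,0]-I[:,2]>30)]
        print("  bench z",np.median(P[P[:,2]<.006][:,2]).round(4))
E
```

```text
scene far bar top z 0.1451 rect (array([472. , 370.8]), array([18. , 62.1]), 66.6) 150
  tanktop (array([505.4, 428. ]), array([279.4, 107.7]), 58.7) 993 disc (array([466.9, 356.7]), array([38.3, 65.4]), 73.2) [0.1183 0.1197] 283
  bench z -0.0013
scene near bar top z 0.1396 rect (array([588.3, -10.2]), array([63.3, 15.6]), 87.3) 301
  tanktop (array([644.4,   8.9]), array([246.9, 158.4]), 18.4) 2752 disc (array([641.6,   1.1]), array([174. ,  67.2]), 11.2) [0.1129 0.1142] 709
  bench z -0.0009
side far bar top z 0.1466 rect (array([470.2, 366.8]), array([ 7.8, 58.5]), 66.9) 61
  tanktop (array([468.6, 373.8]), array([144.4, 100.8]), 63.8) 760 disc (array([468., 361.]), array([42., 67.]), 85.1) [0.1205 0.1226] 238
  bench z 0.0016
side near bar top z 0.1419 rect (array([587.4, -10.6]), array([57.9, 10.9]), 86.3) 181
  tanktop (array([587.8,  -8.1]), array([ 98.6, 144.9]), 0.8) 1895 disc (array([587.2,  -9. ]), array([64.9, 66.4]), 81.8) [0.1146 0.1159] 687
  bench z 0.0009
```

Run:
```python
from h import *
for n in("scene","side"):
    z=np.load(n+".npz");W=cloud(n,z["d"])[z["d"]>0]
    m=(W[:,2]>.155)&(W[:,2]<.45)
    a=np.array([.222,.5835]);b=np.array([.471,.370]);P=W[m]
    t=np.clip(((P[:,:2]-a)@(b-a))/((b-a)@(b-a)),0,1);r=np.linalg.norm(P[:,:2]-a-t[:,None]*(b-a),axis=1)
    print(n,[(P[i].round(3),r[i].round(3)) for i in np.argsort(r)[[0,50,300,1000]]])
    rc=np.linalg.norm(P[:,:2]-b,axis=1);i=rc.argmin();print("near cap",P[i].round(3),rc[i])
```

```text
scene [(array([0.246, 0.563, 0.409]), np.float64(0.0)), (array([0.242, 0.567, 0.333]), np.float64(0.001)), (array([0.245, 0.554, 0.397]), np.float64(0.007)), (array([0.232, 0.54 , 0.342]), np.float64(0.026))]
near cap [0.718 0.465 0.201] 0.2648127716091619
side [(array([0.239, 0.569, 0.337]), np.float64(0.0)), (array([0.242, 0.564, 0.408]), np.float64(0.001)), (array([0.237, 0.56 , 0.342]), np.float64(0.008)), (array([0.21 , 0.554, 0.405]), np.float64(0.03))]
near cap [0.718 0.471 0.205] 0.26692508747793714
```

Call:
move_arm([
  {"tx":-0.33,"ty":-0.12,"tz":0,"roll":0,"jaw":0},
  {"tx":-0.66,"ty":-0.24,"tz":0,"roll":0,"jaw":0},
  {"tx":-0.98,"ty":-0.35,"tz":0,"roll":0,"jaw":0},
  {"tx":-0.98,"ty":-0.35,"tz":0,"roll":0,"jaw":0},
])

```text
clock: 0.5
ee_pos: [0.3043, 0.514, 0.222]
orientation: [0.575, 3.088, -0.003]
wrist_force: [-0.4, -0.3, 0.8]
gripper_width: 0.0871
finger_force: 0.0
```

Call:
move_arm([
  {"tx":-0.33,"ty":-0.12,"tz":0,"roll":0,"jaw":0},
  {"tx":-0.66,"ty":-0.24,"tz":0,"roll":0,"jaw":0},
  {"tx":-0.98,"ty":-0.36,"tz":0,"roll":0,"jaw":0},
  {"tx":-0.98,"ty":-0.36,"tz":0,"roll":0,"jaw":0},
])

```text
clock: 0.9
ee_pos: [0.3829, 0.4461, 0.2222]
orientation: [0.574, 3.088, -0.001]
wrist_force: [0.1, 0.0, 0.4]
gripper_width: 0.0868
finger_force: 0.0
```

Call:
move_arm([
  {"tx":-0.33,"ty":-0.12,"tz":0,"roll":0,"jaw":0},
  {"tx":-0.66,"ty":-0.24,"tz":0,"roll":0,"jaw":0},
  {"tx":-0.8,"ty":-0.36,"tz":0,"roll":0,"jaw":0},
  {"tx":-0.8,"ty":-0.36,"tz":0,"roll":0,"jaw":0},
  {"tx":-0.8,"ty":-0.36,"tz":0,"roll":0,"jaw":0},
])

```text
clock: 1.4
ee_pos: [0.4413, 0.3865, 0.2223]
orientation: [-0.569, -3.088, -0.0]
wrist_force: [0.1, 0.2, -0.0]
gripper_width: 0.0868
finger_force: 0.0
```

```bash
cat > w.py <<'E'
from h import *
from station import robot,snapshot
import sys
s=robot.read_state();p,d=snapshot("wrist");c=calibration("wrist");K=c["mtx"]
cv2.imwrite(f"pics/{sys.argv[1]}.png",p[:,:,::-1])
v,u=np.indices(d.shape);P=np.stack([(u-K[0,2])/K[0,0]*d,(v-K[1,2])/K[1,1]*d,d],-1)
T=c["T_tool_cam"];Rt=R.from_rotvec(s["orientation"]).as_matrix()
W=(P@T[:3,:3].T+T[:3,3])@Rt.T+s["ee_pos"]
yx=np.degrees(np.arctan2(Rt[1,0],Rt[0,0]))
print("ee",s["ee_pos"].round(4),"tool x yaw",yx.round(2),"tilt",Rt[:,2].round(4),"q6",s["joint_pos"][5].round(3),"F",s["wrist_force"].round(1))
near=(d>0)&(np.hypot(W[...,0]-.471,W[...,1]-.370)<.06)
bl=p.max(2)<60
m=near&(W[...,2]>.12)&bl;z=np.percentile(W[m][:,2],90);B=W[near&bl&(abs(W[...,2]-z)<.005)]
print("bar top",z.round(4),rect(B),len(B))
D=W[near&~bl&(W[...,2]>z-.032)&(W[...,2]<z-.02)];print("disc",rect(D),np.median(D[:,2]).round(4),len(D))
(cc,r)=cv2.minEnclosingCircle((D[:,:2]*1000).astype(np.float32));print("circle",cc,r)
far=(d>0)&(np.hypot(W[...,0]-.471,W[...,1]-.370)<.1)
t=W[far&(abs(W[...,2]-.062)<.005)];print("tank",rect(t),len(t))
E
python3 w.py w1
```

```text
ee [0.4413 0.3865 0.2223] tool x yaw 159.14 tilt [-1.4e-03  4.0e-04 -1.0e+00] q6 -0.679 F [ 0.1  0.2 -0. ]
bar top 0.3369 (array([419.3, 394.6]), array([47.6,  5.5]), 63.7) 2647
disc (array([420. , 396.5]), array([20.8,  2.4]), 55.2) 0.3087 5
circle (419.39349365234375, 396.9108581542969) 10.41438102722168
tank (array([471. , 373.4]), array([142.2,  99.5]), 63.9) 6236
```

View pics/w1.png

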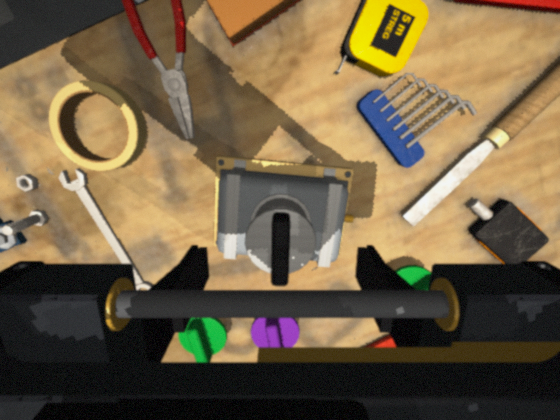

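The wrist view shows the cap's disc at about (281,240). Its bar is nearly vertical in the image, along tool x, and the tank lies below it. My mask caught the gripper, so I'll limit the height.

```bash
sed -i 's/near=(d>0)&/near=(d>0)\&(W[...,2]<.16)\&/' w.py; python3 w.py w2
```

```text
ee [0.4411 0.3868 0.2224] tool x yaw 159.19 tilt [-1.1e-03  4.0e-04 -1.0e+00] q6 -0.679 F [ 0.   0.4 -0. ]
bar top 0.1467 (array([469.3, 374.3]), array([15. , 60.6]), 68.0) 1091
disc (array([469.9, 373.9]), array([67.3, 65.2]), 68.0) 0.12 2623
circle (470.7086181640625, 373.5177001953125) 33.83697509765625
tank (array([471.1, 373.2]), array([142.3,  99.5]), 63.7) 6250
```

Call:
move_arm([
  {"tx":-0.32,"ty":-0.02,"tz":0,"roll":0.007,"jaw":0},
  {"tx":-0.32,"ty":-0.02,"tz":0.3,"roll":0.007,"jaw":0.3},
  {"tx":-0.32,"ty":-0.02,"tz":0.5,"roll":0.007,"jaw":0.4},
  {"tx":-0.32,"ty":-0.02,"tz":0.5,"roll":0.007,"jaw":0.4},
  {"tx":-0.32,"ty":-0.02,"tz":0.5,"roll":0.007,"jaw":0.4},
])

```text
clock: 2.0
ee_pos: [0.4707, 0.3735, 0.1726]
orientation: [-0.6, -3.083, 0.0]
wrist_force: [0.4, -0.8, 1.1]
gripper_width: 0.0627
finger_force: 0.0
```

```bash
python3 w.py w3
```

```text
ee [0.4707 0.3735 0.1726] tool x yaw 157.98 tilt [-5.e-04 -1.e-04 -1.e+00] q6 -0.702 F [ 0.4 -0.8  1.1]
bar top 0.1466 (array([469.6, 374.3]), array([14.9, 61.6]), 67.4) 1852
disc (array([469.7, 373.6]), array([67. , 65.5]), 66.4) 0.12 4053
circle (470.697509765625, 373.3660888671875) 33.85397720336914
tank (array([471. , 373.6]), array([141.6,  98.9]), 63.7) 8609
```

View pics/w3.png

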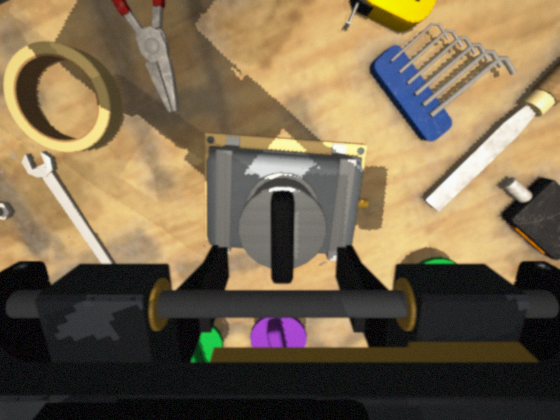

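The bar (282,235) lies centred between the fingers and lined up with the tool. I'll go down and grip.

Call:
move_arm([
  {"tx":0,"ty":0,"tz":0.25,"roll":0,"jaw":0.4},
  {"tx":0,"ty":0,"tz":0.48,"roll":0,"jaw":0.4},
  {"tx":0,"ty":0,"tz":0.48,"roll":0,"jaw":0.7},
  {"tx":0,"ty":0,"tz":0.48,"roll":0,"jaw":1},
  {"tx":0,"ty":0,"tz":0.48,"roll":0,"jaw":1},
  {"tx":0,"ty":0,"tz":0.48,"roll":0,"jaw":1},
  {"tx":0,"ty":0,"tz":0.48,"roll":0,"jaw":1},
  {"tx":0,"ty":0,"tz":0.48,"roll":0,"jaw":1},
  {"tx":0,"ty":0,"tz":0.48,"roll":0,"jaw":1},
], squeeze=50)

```text
clock: 2.95
ee_pos: [0.4719, 0.3729, 0.1252]
orientation: [0.602, 3.082, 0.002]
wrist_force: [0.3, 0.7, 2.0]
gripper_width: 0.0156
finger_force: 50.0
```

Call:
move_arm([
  {"tx":0,"ty":0,"tz":0.04,"roll":0,"jaw":1},
  {"tx":0,"ty":0,"tz":0.08,"roll":0,"jaw":1},
  {"tx":0,"ty":0,"tz":0.11,"roll":0,"jaw":1},
  {"tx":0,"ty":0,"tz":0.125,"roll":0,"jaw":1},
  {"tx":0,"ty":0,"tz":0.125,"roll":0,"jaw":1},
  {"tx":0,"ty":0,"tz":0.125,"roll":0,"jaw":1},
])

```text
clock: 3.55
ee_pos: [0.4719, 0.3729, 0.1127]
orientation: [0.602, 3.082, 0.001]
wrist_force: [-0.2, 0.4, 6.5]
gripper_width: 0.0155
finger_force: 50.0
```

Call:
move_arm([
  {"tx":0,"ty":0,"tz":0,"roll":0.03,"jaw":1},
  {"tx":0,"ty":0,"tz":0,"roll":0.06,"jaw":1},
  {"tx":0,"ty":0,"tz":0,"roll":0.09,"jaw":1},
  {"tx":0,"ty":0,"tz":0,"roll":0.12,"jaw":1},
  {"tx":0,"ty":0,"tz":0,"roll":0.15,"jaw":1},
  {"tx":0,"ty":0,"tz":0,"roll":0.18,"jaw":1},
  {"tx":0,"ty":0,"tz":0,"roll":0.21,"jaw":1},
  {"tx":0,"ty":0,"tz":0,"roll":0.24,"jaw":1},
  {"tx":0,"ty":0,"tz":0,"roll":0.26,"jaw":1},
  {"tx":0,"ty":0,"tz":0,"roll":0.26,"jaw":1},
])

```text
clock: 4.55
ee_pos: [0.4723, 0.3728, 0.1129]
orientation: [1.778, 2.589, 0.002]
wrist_force: [0.3, -0.3, 7.4]
gripper_width: 0.0153
finger_force: 50.0
```

Call:
move_arm([
  {"tx":0,"ty":0,"tz":0,"roll":0.03,"jaw":1},
  {"tx":0,"ty":0,"tz":0,"roll":0.06,"jaw":1},
  {"tx":0,"ty":0,"tz":0,"roll":0.09,"jaw":1},
  {"tx":0,"ty":0,"tz":0,"roll":0.12,"jaw":1},
  {"tx":0,"ty":0,"tz":0,"roll":0.15,"jaw":1},
  {"tx":0,"ty":0,"tz":0,"roll":0.18,"jaw":1},
  {"tx":0,"ty":0,"tz":0,"roll":0.21,"jaw":1},
  {"tx":0,"ty":0,"tz":0,"roll":0.24,"jaw":1},
  {"tx":0,"ty":0,"tz":0,"roll":0.265,"jaw":1},
  {"tx":0,"ty":0,"tz":0,"roll":0.265,"jaw":1},
  {"tx":0,"ty":0,"tz":0,"roll":0.265,"jaw":1},
])

```text
clock: 5.65
ee_pos: [0.4722, 0.3728, 0.1128]
orientation: [2.673, 1.65, 0.003]
wrist_force: [0.7, -1.0, 8.3]
gripper_width: 0.0158
finger_force: 50.0
```

```bash
python3 w.py w4
```

```text
ee [0.4722 0.3728 0.1128] tool x yaw 63.39 tilt [ 1.8e-03  5.0e-04 -1.0e+00] q6 0.948 F [ 0.7 -1.   8.3]
bar top 0.1503 (array([476.3, 382.1]), array([ 3.6, 36.4]), 62.7) 460
disc (array([468.3, 376.3]), array([58.9, 24.5]), 62.2) 0.1291 40
circle (472.264404296875, 374.21099853515625) 30.44786262512207
tank (array([480. , 393.2]), array([99.5, 99.2]), 63.6) 10308
```

View pics/w4.png

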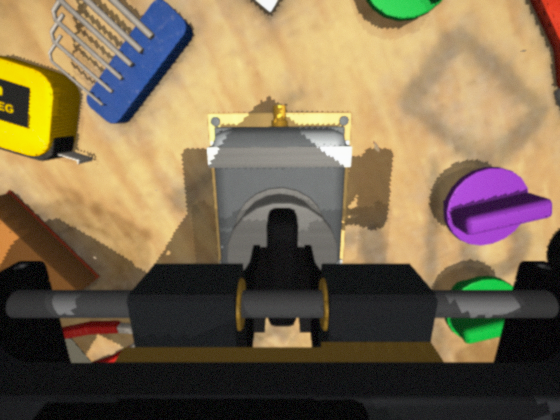

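The bar (283,225) now lies along the tank. I'll rise about 6.5 mm with it, open, then retreat.

Call:
move_arm([
  {"tx":0,"ty":0,"tz":-0.03,"roll":0,"jaw":1},
  {"tx":0,"ty":0,"tz":-0.05,"roll":0,"jaw":1},
  {"tx":0,"ty":0,"tz":-0.065,"roll":0,"jaw":1},
  {"tx":0,"ty":0,"tz":-0.065,"roll":0,"jaw":1},
  {"tx":0,"ty":0,"tz":-0.065,"roll":0,"jaw":0.6},
  {"tx":0,"ty":0,"tz":-0.065,"roll":0,"jaw":0.4},
  {"tx":0,"ty":0,"tz":-0.065,"roll":0,"jaw":0.4},
  {"tx":0,"ty":0,"tz":-0.065,"roll":0,"jaw":0.4},
  {"tx":0,"ty":0,"tz":-0.3,"roll":0,"jaw":0.4},
  {"tx":0,"ty":0,"tz":-0.6,"roll":0,"jaw":0.4},
  {"tx":0,"ty":0,"tz":-0.9,"roll":0,"jaw":0.4},
  {"tx":0,"ty":0,"tz":-0.9,"roll":0,"jaw":0.4},
  {"tx":0,"ty":0,"tz":-0.9,"roll":0,"jaw":0.4},
])

```text
clock: 7.0
ee_pos: [0.4714, 0.3727, 0.2024]
orientation: [2.673, 1.651, 0.001]
wrist_force: [-0.6, -0.6, -0.3]
gripper_width: 0.0518
finger_force: 0.0
```

```bash
python3 w.py w5
```

```text
ee [0.4714 0.3727 0.2024] tool x yaw 63.4 tilt [ 8.e-04  4.e-04 -1.e+00] q6 0.947 F [-0.6 -0.6 -0.3]
bar top 0.1405 (array([473. , 375.1]), array([62.1, 15.2]), 63.5) 1389
disc (array([473.1, 374.9]), array([65.6, 67.1]), 62.2) 0.1139 3170
circle (472.6108703613281, 374.4018859863281) 33.81308364868164
tank (array([470.5, 374.1]), array([141.8,  99.1]), 63.7) 7009
```

View pics/w5.png

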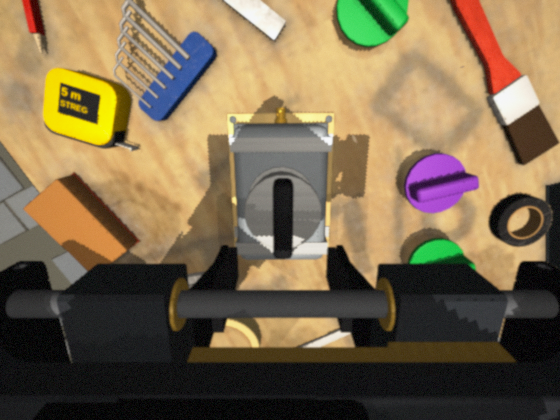

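The bar (283,215) lies along the tank at 63.5°, against 63.7° for the tank. Its top is at 140 mm, which is the locked height of 8 mm above the rim, and the robot is clear.

```bash
python3 -c "
from station import robot
print(robot.finish_job())"
```

```text
the job is handed in; nothing more can be done
None
```

The loose cap is pushed down, turned clockwise and locked: its bar lies along the tank to within 0.5° and it sits at the locked height of 8 mm. The other cap was not touched, and the job was handed in at about 7 s.

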